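# Unclip the flat-headed punches and stand them in the holder

## Task

Set up the hand press for the next order: pull the two flat-headed punches up out of the sprung catches of the tool rail and stand each one nose down in an empty square tube of the holder, its collar resting on the tube's rim. Leave the round-headed punches clipped in the rail, and do not disturb the press lever or anything else on the table.

Things in the scene. Friction and masses are not known exactly. Their poses are not given: they have to be found in the camera images.
- rail: fixed grey metal tool rail on two end posts and a base plate, 290 mm long along its y, 100 mm wide, top 80 mm above the table. Origin: on the table, under the line of slots; z up. Five 14 mm square slots at y = -92, -46, 0, 46, 92 mm (x = 0), each holding a punch; which is where varies. See rail_slots for the catches.
- rail_slots (a point): centre of the rail's top at the middle slot, 80 mm above the table. Under each slot, on the rail's +x side, a sprung roller catch bites into the punch's notch; a straight pull up makes it yield within the first 10 mm, at about 8 to 13 N including the weight. The punch is clear of the rail once lifted 62 mm.
- holder: fixed wooden base plate of the holder, 75 x 185 x 12 mm, carrying three square tubes in a row along its y at -56, 0 and 56 mm. Origin: centre of its underside on the table. Rail and holder stand one to the left and one to the right of the press, either way round.
- flat_1: FLAT-HEADED steel punch, to be moved; ~180 g. Origin: tip of its nose (lower end); z up its axis, y along the blade's width and the rail. Square 12 mm shank; collar; above it an upright blade 12 mm thick (x) x 30 wide (y) x 50 high, top 115 mm above the nose. Starts upright, nose 20 mm above the table, collar on the rail's top, axes parallel to the rail's.
- flat_2: FLAT-HEADED steel punch, to be moved; ~180 g. Origin: tip of its nose (lower end); z up its axis, y along the blade's width and the rail. Square 12 mm shank; collar; above it an upright blade 12 mm thick (x) x 30 wide (y) x 50 high, top 115 mm above the nose. Starts upright, nose 20 mm above the table, collar on the rail's top, axes parallel to the rail's.
- flat_1_collar (a point): centre of the underside of flat_1's 30 x 30 x 5 mm collar, 60 mm above its nose. Shank below: 12 mm square, last 8 mm tapered to 8 mm dia.; on its +x side a 4 mm deep notch, 24 to 38 mm above the nose, holds the catch's roller.
- flat_2_collar (a point): centre of the underside of flat_2's 30 x 30 x 5 mm collar, 60 mm above its nose. Shank below: 12 mm square, last 8 mm tapered to 8 mm dia.; on its +x side a 4 mm deep notch, 24 to 38 mm above the nose, holds the catch's roller.
- round_1: ROUND-HEADED steel punch, to be left clipped in the rail: shank, collar and catch as the flat-headed ones, but the head is a ball of 24 mm dia. on a 12 mm stem, its top 107 mm above the nose. Origin: tip of its nose.
- round_2: ROUND-HEADED steel punch, to be left clipped in the rail: shank, collar and catch as the flat-headed ones, but the head is a ball of 24 mm dia. on a 12 mm stem, its top 107 mm above the nose. Origin: tip of its nose.
- round_3: ROUND-HEADED steel punch, to be left clipped in the rail: shank, collar and catch as the flat-headed ones, but the head is a ball of 24 mm dia. on a 12 mm stem, its top 107 mm above the nose. Origin: tip of its nose.
- tube_a: square steel tube on the holder, open at the top, closed at the bottom, outside 29 mm, inside 21 mm square, 72 mm tall, inner depth 68 mm. Origin: centre of its underside, 12 mm above the table; its mouth is at 84 mm above the table. Empty.
- tube_b: square steel tube on the holder, open at the top, closed at the bottom, outside 29 mm, inside 21 mm square, 72 mm tall, inner depth 68 mm. Origin: centre of its underside, 12 mm above the table; its mouth is at 84 mm above the table. Empty.
- tube_c: square steel tube on the holder, open at the top, closed at the bottom, outside 29 mm, inside 21 mm square, 72 mm tall, inner depth 68 mm. Origin: centre of its underside, 12 mm above the table; its mouth is at 84 mm above the table. Taken by the burnisher. Which place in the row each tube has varies.
- tube_a_mouth (a point): centre of tube_a's mouth, in the plane of its rim, 84 mm above the table
- tube_b_mouth (a point): centre of tube_b's mouth, in the plane of its rim, 84 mm above the table
- burnisher: loose walnut burnishing tool standing in tube_c, to be left: 30 mm flange on the rim, round handle 24 mm dia. above it, top 139 mm above the table. Origin: on its axis at the lower end, 24 mm above the table.
- press: fixed cast iron hand press between rail and holder, at the far side. Origin: centre of its base's underside. Base 240 (x) x 150 (y) x 30 mm; column at the back; head 85 mm wide from 257 to 333 mm above the table, reaching from 105 mm beyond the origin to 95 mm before it (-x).
- lever_ball (a point): centre of the 32 mm ball at the end of the polished lever, a 14 mm rod that reaches 190 mm from its pivot (70 mm before the press's origin, 298 mm above the table) towards the robot; 230 to 300 mm above the table. The lever hinges up and down and stays where it is by stiff friction.
- oil_bottle: loose white plastic bottle, 52 mm dia., 160 mm tall, upright. Origin: centre of its underside.
- eyelet_tin: loose open tin of brass eyelets, 76 mm dia., 30 mm tall. Origin: centre of its underside. Bottle and tin stand in the middle, one nearer the robot and one nearer the press, either way round.
- tongs: loose chrome tongs lying flat on the table on the far left, 212 mm long, 44 mm wide, 13 mm high. Origin: middle of its underside.
- screwdriver: loose wood-handled screwdriver lying on the table at the far right, 190 mm long. Origin: middle of its underside.
- card_stack: loose stack of cards, 70 x 100 x 28 mm, near left. Origin: centre of its underside.
- tape_roll: loose roll of paper tape lying flat, 90 mm dia., 45 mm high, near right. Origin: centre of its underside.
Mind the look-alikes: they are no part of the job. What is shaped like the flat_1 but pink or yellow is not meant.

How it is judged:
By the outcome, as a careful person would: the job done as asked, in the order asked, and still so for the second after the job is handed in, with the robot touching nothing.
It also fails if it takes over 72 s, if anything falls off the work surface, if the arm or the gripper's body presses on something with over 40 N, if the wrist force passes 120 N, or if a joint passes its speed limit or range.

## Robot

A 6-joint arm with a two-finger parallel gripper is mounted at the origin on the work surface. World frame = base frame: x ahead of the robot, y to its left, z up, the work surface at z = 0. Lengths are in m, angles in rad, forces in N, time in s.
With the tool pointing down it reaches from about 0.3 to 0.775 m from the base axis. Payload 14.6 kg.
Tool frame: the origin (TCP) lies at the very end of the fingers, on their centre line; the grasp point (between the pads) lies 19 mm behind it; z points along the fingers, y is the line along which they close (so a half turn about z gives the same grasp; the last joint's range is limited). The gripper opens to 94 mm and grips with 3 to 60 N. Pads are 16 mm wide; open, the fingers measure 119 mm over their backs; the gripper's body (75 mm by 177 mm) begins 78 mm behind the grasp point.
Start: joints at [-1.192, 0.3, 1.521, -0, 1.321, -0.067], TCP at [0.237, -0.496, 0.167] pointing down, gripper open.
Joint ranges: [-3.03, 3.03], [-0.79, 2.21], [0.23, 2.52], [-1.04, 4.18], [0, 3.07], [-2.55, 2.55]. Speed limits (rad/s): [2.22, 2.22, 2.57, 3.14, 3.14, 3.14].

## Interface

Orientations are given as [roll, pitch, yaw] about the fixed x, y, z axes, in that order (R = Rz(yaw) Ry(pitch) Rx(roll)).
In Python, from station import ctrl gives the robot as it stands. The module is installed in compiled form; this text tells all that it offers.
- The arm moves only by the tool step_arm, never from a script. Its argument "deltas" is a list of rows, each an object with "dp": the shift along the tool's x, y, z scaled (see below), a list of three; "twist": the turn about the tool's z scaled (see below). In form: [{"dp": [tx, ty, tz], "twist": twist}, ...]. A call has 1 to 12 rows; each row shifts and turns the commanded pose from where the row before left it, along the tool's axes as they then stand; what a row does not reach is not made up. The controller multiplies each number of a shift by 0.04 m and each number of a turn by 4 degrees. A row lasts 1/10 s, in which the tool goes at most 50 mm and 8.59 degrees, less where a joint would pass 70% of its speed; a pose out of reach is approached as far as the arm can. A call with a number of a shift or a turn outside -1 to 1 is refused whole. A call with a gripper value outside its range is refused whole. "gripper" is the opening, from -1 (shut) to 1 (fully open), set as the call begins (left out, the last holds). The fingers move at their own pace and stop on an object; "squeeze" is the grip in N (left out, the last holds). Time passes only in rows, so rows that do not move let the fingers close. It gives the time, the measured TCP pose, the force, the opening and the grip force at its end, in the units of the state.
- ctrl.get_obs(): the state, without advancing time (a new reading comes with each control period).
- ctrl.camera(name): name is "scene" or "top"; returns (picture, depth): 480x640x3 uint8, red, green, blue; 480x640 float32, m along the optical axis (not along the pixel's ray), 0 where there is no reading.
- ctrl.get_calibration(name): a dict with "fx", "fy", "cx", "cy" (pixels), "distortion" ([k1, k2, p1, p2, k3] as OpenCV has them; the pictures are not rectified), "world_to_cam" (4x4, takes a point from world to camera coordinates). Camera axes: x right, y down, z forward; pixel columns grow to the right and rows downward; lengths in m; the calibration is good to about 2 mm. A picture is of the moment at which its call begins. get_calibration takes no time and is no camera call.
- ctrl.hand_in(): hands the job in; it is judged then, once.
Trained networks look in the newest picture that a camera, given by its name, has taken for a name from the list of things; names that differ only in an ending like _2 or _b are one class to them, and where a whole thing is asked for, a point or a joint stands for the part that bears it (a point fixed in the world has none). Each returns a list of dicts, best first, with "conf" (0 to 1); they miss things now and then, are a little off and sometimes report something else, mostly with a low value. They report only what shows in the picture. A call takes as long as a camera call. They do not tell look-alikes from the thing itself.
- ctrl.spot_in(camera, label): "rect" ([left, top, right, bottom] as shares, 0 to 1, of the picture: columns of its width, rows of its height, round what is visible of it).
- ctrl.cut_out(camera, label): "pixels" (480x640 bool, what is visible of it) and "rect" ([left, top, right, bottom] as shares, 0 to 1, of the picture: columns of its width, rows of its height, round what is visible of it).
The state is a dict: "time_s": time; "qpos": joint angles; "joint_vel": joint speeds; "tau": joint torques, N m; "ee_pos": TCP position; "eef_rot": TCP orientation; "force": force on the tool from outside, world axes, zero at the start; "moment": the same for the moment, N m; "grip_width": finger opening in m; "grip_force": force on a finger pad.
Only numpy, scipy, OpenCV 4.12 (cv2) and the standard library are available. Lean on these libraries where they do the work, as an engineer would, in place of code of your own. Each camera call takes 0.05 s, during which the arm holds its last target. There are 200 camera calls.

## Working session

There is one attempt and no reset: what is moved stays moved. The work goes in short steps, Python scripts to look and compute and a tool call to move; the robot and the scene stay as the last step left them, time stands still between calls to the robot, and variables do not carry over. Pictures are saved under pics/ and viewed, at most 10 in all, crops included, and the job is handed in when it is done.

Besides the shell and the picture viewer there is one more tool, called by a JSON object that holds its "name" and its "arguments", one argument or row to a line. step_arm: Moves the arm, as the interface text tells. Its arguments: {"type":"object","properties":{"deltas":{"type":"array"},"gripper":{"type":"number"},"squeeze":{"type":"number"}},"required":["deltas"]}

```bash
mkdir -p pics; cat > h.py <<'E'
import numpy as np, cv2
from station import ctrl
def world(name, px, depth=None, z=None):
    c=ctrl.get_calibration(name); K=np.array([[c['fx'],0,c['cx']],[0,c['fy'],c['cy']],[0,0,1.]])
    n=cv2.undistortPoints(np.array(px,float).reshape(-1,1,2),K,np.array(c['distortion'])).reshape(-1,2)
    T=np.linalg.inv(np.array(c['world_to_cam'])); r=np.c_[n,np.ones(len(n))]
    if depth is not None: return (r*np.array(depth).reshape(-1,1))@T[:3,:3].T+T[:3,3]
    d=r@T[:3,:3].T; return T[:3,3]+d*((z-T[2,3])/d[:,2:3])
def proj(name,P):
    c=ctrl.get_calibration(name); K=np.array([[c['fx'],0,c['cx']],[0,c['fy'],c['cy']],[0,0,1.]]); W=np.array(c['world_to_cam'])
    return cv2.projectPoints(np.array(P,float).reshape(-1,1,3),cv2.Rodrigues(W[:3,:3])[0],W[:3,3],K,np.array(c['distortion']))[0].reshape(-1,2)
E
python3 - <<'E'
from h import *
for n in('top','scene'):
    p,d=ctrl.camera(n); cv2.imwrite(f'pics/{n}0.png',p[:,:,::-1]); np.savez(f'{n}0.npz',p=p,d=d)
    for l in ('flat_1','round_1','tube_a','tube_c','burnisher','holder','rail','lever_ball'):
        for r in ctrl.spot_in(n,l): print(n,l,round(r['conf'],2),np.round(np.array(r['rect'])*[640,480,640,480]))
    T=np.linalg.inv(np.array(ctrl.get_calibration(n)['world_to_cam'])); print(T[:3,3],T[:3,2])
print(ctrl.get_obs())
E
```

```text
top flat_1 0.68 [222. 221. 237. 233.]
top flat_1 0.57 [229. 336. 248. 352.]
top flat_1 0.51 [191. 280. 208. 296.]
top flat_1 0.48 [146. 281. 169. 295.]
top round_1 0.79 [129. 276. 148. 293.]
top round_1 0.76 [173. 279. 185. 294.]
top round_1 0.75 [212. 283. 231. 295.]
top tube_a 0.78 [391. 268. 413. 283.]
top tube_a 0.61 [411. 253. 433. 269.]
top tube_a 0.46 [434. 249. 441. 257.]
top tube_a 0.3 [442. 243. 451. 261.]
top tube_c 0.78 [391. 268. 413. 283.]
top tube_c 0.61 [411. 253. 433. 269.]
top tube_c 0.46 [434. 249. 441. 257.]
top tube_c 0.3 [442. 243. 451. 261.]
top burnisher 0.75 [441. 242. 455. 259.]
top burnisher 0.41 [378. 232. 462. 295.]
top burnisher 0.37 [146. 281. 167. 294.]
top burnisher 0.21 [189. 287. 207. 296.]
top holder 0.84 [379. 231. 462. 295.]
top rail 0.61 [118. 262. 251. 309.]
top lever_ball 0.66 [284. 147. 302. 244.]
top lever_ball 0.52 [391. 266. 411. 283.]
[ 0.42395227 -0.02450925  1.44409377] [ 1.04500831e-01 -6.39143268e-04 -9.94524594e-01]
scene flat_1 0.78 [370. 228. 381. 268.]
scene flat_1 0.73 [353. 172. 362. 194.]
scene flat_1 0.73 [359. 169. 370. 187.]
[... 694 characters left out ...]
925939  0.65659545 -0.65767007]
{'time_s': 0.9, 'qpos': array([-1.19157376e+00,  2.99878808e-01,  1.52097310e+00, -7.15457258e-06,
        1.32070494e+00, -6.65776893e-02]), 'joint_vel': array([-0.00015674, -0.00060237, -0.0001295 , -0.00074519, -0.00117376,
       -0.00135906]), 'tau': array([-1.68824638e-03, -5.31650984e+01, -3.52909148e+01,  7.07085757e-02,
        2.12755770e-02,  2.77260540e-05]), 'ee_pos': array([ 0.23715617, -0.49624477,  0.1667686 ]), 'eef_rot': array([3.14155739e+00, 9.29880766e-06, 4.45802025e-01]), 'force': array([ 0.87512241, -0.07785769, -0.97420569]), 'moment': array([ 0.03546905, -0.02150629,  0.03089044]), 'grip_force': 0.0, 'grip_width': 0.09376766496817014}
```

View pics/top0.png

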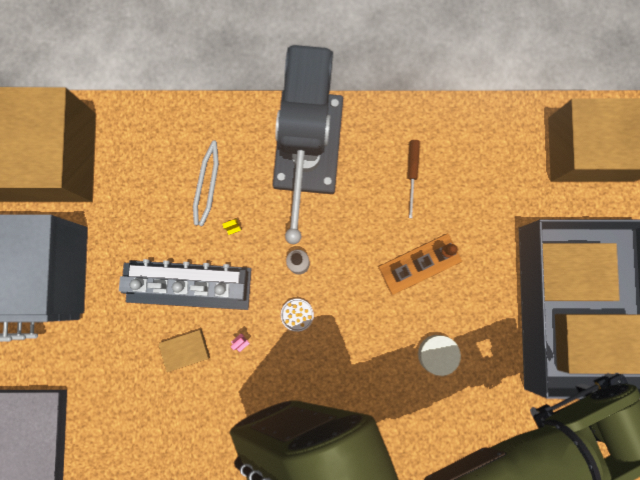

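View pics/scene0.png

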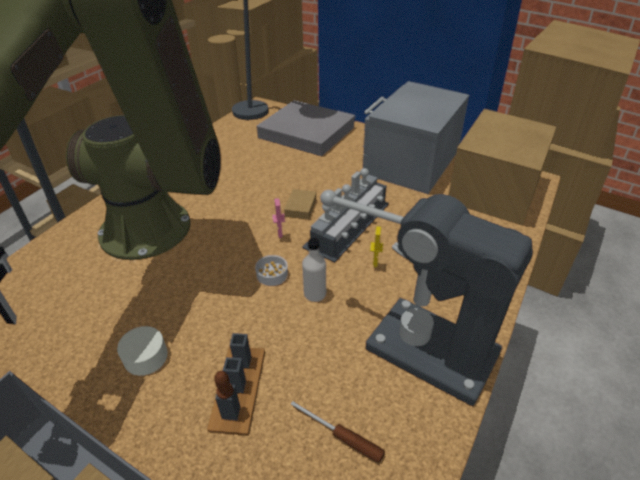

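Top view: the rail is at (185,285), with heads at about (138,285), (157,288), (178,287), (199,289) and (222,287). The holder is at (420,264), with empty tubes at (401,273) and (423,261) and the burnisher at (450,250). The pink (240,342) and yellow (232,227) look-alikes stand loose. Next I'll check the choice in one close crop.

```bash
python3 - <<'E'
from h import *
t=np.load('top0.npz'); s=np.load('scene0.npz')
a=cv2.resize(t['p'][255:315,110:260],(800,320),interpolation=2)
b=cv2.resize(s['p'][165:265,295:395],(280,280),interpolation=2)
c=cv2.resize(t['p'][225:300,370:470],(373,280),interpolation=2)
o=np.zeros((600,800,3),np.uint8); o[:320]=a; o[320:,:280]=b; o[320:,300:673]=c
cv2.imwrite('pics/crop.png',o[:,:,::-1])
d=t['d']; v,u=np.mgrid[255:315,110:260]; 
P=world('top',np.c_[u.ravel(),v.ravel()],d[255:315,110:260].ravel()); P=P.reshape(60,150,3)
z=P[...,2]; print('rail noise'); 
for r in range(16,50,2): print(255+r,' '.join('%3d'%(1000*x) for x in z[r,5:145:4]))
v,u=np.mgrid[235:295,375:465]
P=world('top',np.c_[u.ravel(),v.ravel()],d[235:295,375:465].ravel()).reshape(60,90,3)
for r in range(0,60,3): print(235+r,' '.join('%3d'%(1000*x) for x in P[r,::3,2]))
E
```

```text
rail noise
271   1  -2  64  61  69  61  62  65  63  70  65  66  60  63  62  64  69  66  63  60  62  63  68  65  67  63  69  68  65  66   8  70  68  18   0
273   0  -2  67  61  66  62  58  59  68  58  70  64  66  62  59  65  70  64  67  64  73  64  65  68  62  62  63  63  67  58  70  69  63  22   0
275   0   1  66  60  65  64  64  63  60  72  69  64  65  60  62  61  63  66  69  70  61  62  64  62  63  57  59  66  63  63  63  61  70  15  -1
277  -1  -2  79  79  83  82  80  54  66  66  64  60  63  61  64  64  67  65  68  64  62  67  66  64  61  60  61  67  65  63  66  64  65  18   0
279  -2   2  81  80  79 122  83  85  79  76  84  83  81  77  80  48  64  61  66  65  63  68  67  66  63  67  65  71  63  63  61  60  70  16   0
281   0   1  76  80 118 125 120  84  81  85  90  85  86  78  83  80  88  82  91  80  77  77  76  48  66  71  66  61  62  63  64  70  72   9   1
283   6  80  83  84 125 126 123  88 133 136 134 137  89  84  70 122 120  88  82  79  83  83  82  82  74  83  88  79  82  80  79  69  64   9  -1
285   6  79  81  80 131 127 117  86 129 132 137 133 113  78  76 130 124  86  86 1
[... 3145 characters left out ...]
 82   9  17  10  13  15   9   9   4  -6   7  -2   0  -1   0   0   0   2   0   0
280  -2   0  -1   6  16  12  12  36  79   9  12  13  13  13  13  13  -5  -2   0   3   4  -4   0   1   2  -1   2   4   0   4
283  -2   1   0   1  14  15  13  10   7  10  15 1444   8  16   1  -3  -2  -1   1  -3   3  -1  -4   5   1   2   0   0   0   1
286   7   1   4   3   4  13  17  15  14  11  13   7   0   2   0   5  -4   0   1   2  -1  -2   0  -4   3  -4   1   1   1   3
289  -1   4   2   1   0  10   8  14   8  12  -2   1   0  -1   3  -2   1  -4   1   2  -1   0   0   1   0  -1  -3   4  -6   3
292   4   2  -6   0  -1  13  11  11   2  -3   0   3   2   2   3   2   1   3   5  -2   5   2   7   0   3   2   0  -3  -2   1
```

View pics/crop.png

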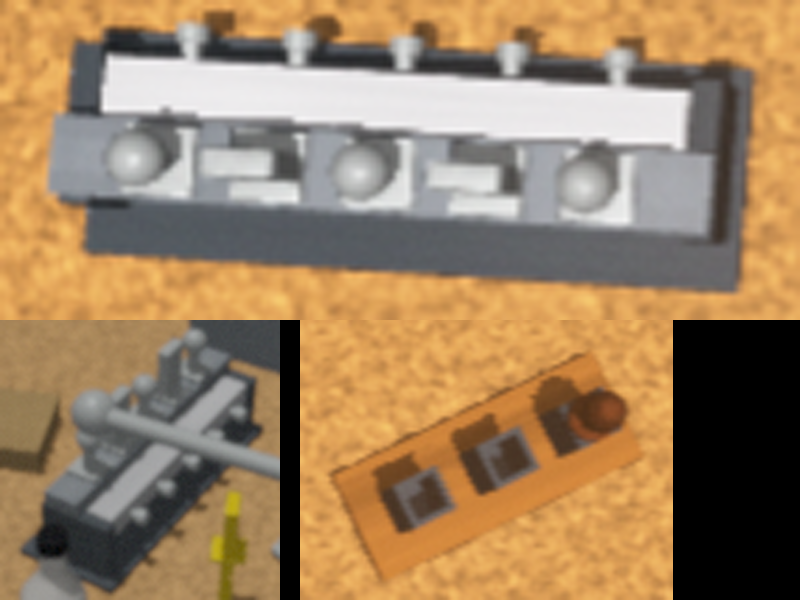

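```bash
python3 - <<'E'
from h import *
from scipy.optimize import least_squares
t=np.load('top0.npz'); print(ctrl.get_calibration('top')['fx'])
f=lambda x,y,s,u0,v0:(u0+x/s-.5,v0+y/s-.5)
A=lambda x,y:f(x,y,5.333,110,255)
B=lambda x,y:f(x-300,y-320,3.733,370,225)
px=[A(137,156),A(236,165),A(361,171),A(465,178),A(587,184)]
zs=[.115,.135,.115,.135,.115]
W=np.array([world('top',[p],z=z)[0] for p,z in zip(px,zs)])
print(W.round(4))
off=np.array([92,46,0,-46,-92])/1000
m=lambda q:np.c_[q[0]-np.sin(q[2])*off,q[1]+np.cos(q[2])*off]
r=least_squares(lambda q:(m(q)-W[:,:2]).ravel(),[.4,.3,0]); print('rail',r.x.round(4),'res',(r.fun*1000).round(1)); q=r.x
# holder: plate corners z=.012 in crop: and tube rims
c=np.array([world('top',[B(*p)],z=.012)[0] for p in [(331,474),(583,352),(641,458),(387,580)]]); print('plate',c.round(3),c.mean(0).round(4))
for cs in ([(392,485),(437,468),(455,510),(411,527)],[(474,447),(520,428),(538,470),(493,489)]):
    w=np.array([world('top',[B(*p)],z=.084)[0] for p in cs]); print('tube',w.mean(0).round(4))
# things
for n,p,z in [('lever',(293,235),.27),('bottle',(297,258),.16),('tin',(297,314),.03),('pink',(240,342),.1),('yellow',(232,227),.1),('tape',(440,355),.045),('burn',(452,249),.139),('cabinet',(85,290),.2)]: print(n,world('top',[p],z=z)[0].round(3), t['d'][p[1],p[0]], world('top',[p],[t['d'][p[1],p[0]]]).round(3))
# overlay
R=lambda a:np.array([[np.cos(a),-np.sin(a)],[np.sin(a),np.cos(a)]])
im=cv2.resize(t['p'],None,fx=4,fy=4,interpolation=2)
def poly(x,y,a,lx,ly,z,col):
    P=np.c_[np.array([[1,1],[1,-1],[-1,-1],[-1,1]])*[lx/2,ly/2]@R(a).T+[x,y],np.full(4,z)]
    cv2.polylines(im,[np.int32((proj('top',P)+.5)*4)],True,col,1)
for i,o in enumerate(m(q)):
    if i in(1,3): poly(*o,q[2],.012,.03,.135,(255,0,0))
    poly(*o,q[2],.03,.03,.085,(0,255,0))
e=c[1]-c[0]; ex=c[2]-c[3]; d=(e+ex)[:2]; ya=np.arctan2(d[1],d[0])+np.pi/2; print('holder yaw',ya)
h=c.mean(0)[:2]; poly(*h,ya,.075,.185,.012,(255,0,0))
for o in(-.056,0,.056):
    p=h+R(ya)@[0,o]; print('tubepos',p.round(4)); poly(*p,ya,.029,.029,.084,(0,255,0)); poly(*p,ya,.021,.021,.084,(0,255,0))
o=np.zeros((600,800,3),np.uint8); o[:240,:600]=im[1020:1260,440:1040]; o[240:560,:400]=im[900:1220,1480:1880]
cv2.imwrite('pics/ov.png',o[:,:,::-1])
E
```

```text
607.0943837325062
[[0.4685 0.3753 0.115 ]
 [0.4643 0.3294 0.135 ]
 [0.4624 0.2837 0.115 ]
 [0.459  0.2372 0.135 ]
 [0.4571 0.1913 0.115 ]]
rail [ 0.4623  0.2834 -0.0609] res [-0.7 -0.1  0.8 -0.1 -0.1 -0.3  0.4  0.3 -0.5  0.3]
plate [[ 0.515 -0.165  0.012]
 [ 0.592 -0.325  0.012]
 [ 0.525 -0.361  0.012]
 [ 0.448 -0.199  0.012]] [ 0.5199 -0.2624  0.012 ]
tube [ 0.496 -0.213  0.084]
tube [ 0.5195 -0.2629  0.084 ]
lever [0.558 0.025 0.27 ] 1.1554538 [[0.555 0.024 0.296]]
bottle [0.522 0.021 0.16 ] 1.2889137 [[0.522 0.021 0.158]]
tin [0.402 0.025 0.03 ] 1.4212809 [[0.401 0.026 0.013]]
pink [0.342 0.147 0.1  ] 1.3122721 [[0.343 0.145 0.116]]
yellow [0.595 0.168 0.1  ] 1.3652643 [[0.597 0.17  0.089]]
tape [ 0.31  -0.3    0.045] 1.3763634 [[ 0.31  -0.3    0.048]]
burn [ 0.543 -0.312  0.139] 1.3118328 [[ 0.543 -0.313  0.138]]
cabinet [0.453 0.451 0.2  ] 1.4366852 [[0.458 0.527 0.003]]
holder yaw 0.4476723056798473
tubepos [ 0.5442 -0.3129]
tubepos [ 0.5199 -0.2624]
tubepos [ 0.4957 -0.212 ]
```

View pics/ov.png

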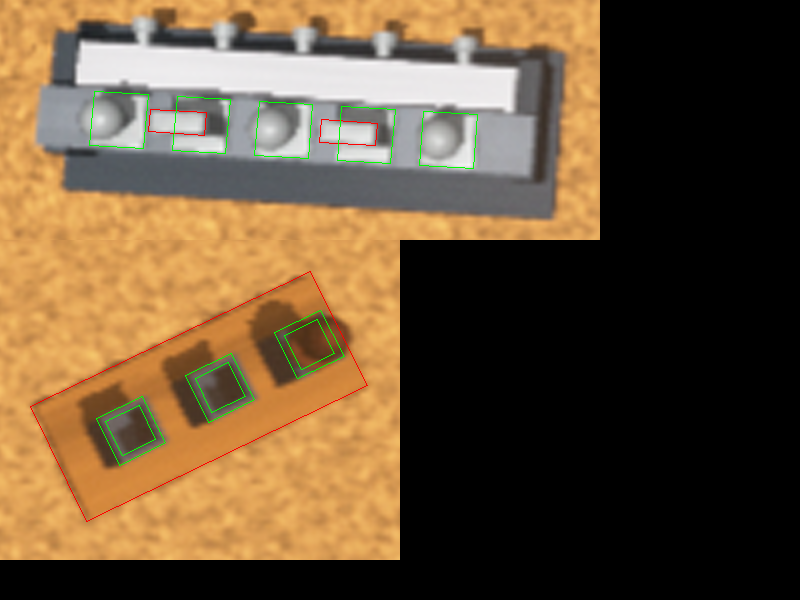

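The overlay fits: the flat-headed punches are slots 2 and 4, with blade tops at top px (154,285) and (197,288). The ones to leave are the balls at (135,284), (177,287), (220,289) and the pink and yellow look-alikes at (240,342), (232,227). The empty tubes are at (401,273) and (423,261).

{"name": "step_arm", "arguments": {
  "deltas": [
    {"dp":[0,0,-0.1],"twist":-1},
    {"dp":[0,0,-0.1],"twist":-1},
    {"dp":[0,0,-0.1],"twist":-1},
    {"dp":[0,0,-0.1],"twist":-1},
    {"dp":[0,0,-0.1],"twist":-1},
    {"dp":[0,0,-0.1],"twist":-1},
    {"dp":[0,0,-0.1],"twist":-1},
    {"dp":[0,0,-0.1],"twist":-1},
    {"dp":[0,0,-0.1],"twist":-1},
    {"dp":[0,0,-0.1],"twist":-1},
    {"dp":[0,0,-0.1],"twist":-1},
    {"dp":[0,0,-0.1],"twist":-1}
  ],
  "gripper": -0.2,
  "squeeze": 40
}}

```text
time_s: 2.1
ee_pos: [0.2371, -0.4962, 0.2149]
eef_rot: [3.142, -0.0, 1.286]
force: [-1.2, -0.2, 0.1]
grip_width: 0.0377
grip_force: 0.0
```

```bash
cat >> h.py <<'E'
def goal(x,y,z,yaw):
    o=ctrl.get_obs(); p=o['ee_pos']; w=o['eef_rot'][2]; d=np.array([x,y,z])-p
    c,s=np.cos(yaw),np.sin(yaw)
    print('twist units',np.round(-np.degrees((yaw-w+np.pi)%(2*np.pi)-np.pi)/4,2),'total dp units at goal yaw',np.round(np.array([c*d[0]+s*d[1],s*d[0]-c*d[1],-d[2]])/.04,2),'force',o['force'].round(1),'t',o['time_s'],'grip',o['grip_width'],o['grip_force'],p.round(4))
E
python3 -c "
from h import *
goal(.4651,.3293,.2,1.5099)"
```

```text
twist units -3.2 total dp units at goal yaw [20.95  4.43  0.37] force [-1.2 -0.2  0.1] t 2.1 grip 0.03767274565315355 0.0 [ 0.2371 -0.4962  0.2149]
```

{"name": "step_arm", "arguments": {
  "deltas": [
    {"dp":[0,0,0],"twist":-0.8},
    {"dp":[0,0,0],"twist":-0.8},
    {"dp":[0,0,0],"twist":-0.8},
    {"dp":[0,0,0],"twist":-0.8},
    {"dp":[0.9,0.15,0],"twist":0},
    {"dp":[0.9,0.15,0],"twist":0},
    {"dp":[0.9,0.15,0],"twist":0},
    {"dp":[0.9,0.15,0],"twist":0},
    {"dp":[0.9,0.15,0],"twist":0},
    {"dp":[0.9,0.15,0],"twist":0},
    {"dp":[0.9,0.15,0],"twist":0},
    {"dp":[0.9,0.15,0],"twist":0}
  ]
}}

```text
time_s: 3.3
ee_pos: [0.3034, -0.2105, 0.2149]
eef_rot: [3.141, 0.0, 1.507]
force: [0.3, 0.5, -0.7]
grip_width: 0.0379
grip_force: 0.0
```

{"name": "step_arm", "arguments": {
  "deltas": [
    {"dp":[0.9,0.15,0],"twist":0},
    {"dp":[0.9,0.15,0],"twist":0},
    {"dp":[0.9,0.15,0],"twist":0},
    {"dp":[0.9,0.15,0],"twist":0},
    {"dp":[0.9,0.15,0],"twist":0},
    {"dp":[0.9,0.2,0],"twist":0},
    {"dp":[0.9,0.2,0],"twist":0},
    {"dp":[0.9,0.2,0],"twist":0},
    {"dp":[0.9,0.2,0],"twist":0},
    {"dp":[0.9,0.2,0],"twist":0},
    {"dp":[0.9,0.2,0],"twist":0},
    {"dp":[0.9,0.2,0],"twist":0}
  ]
}}

```text
time_s: 4.5
ee_pos: [0.417, 0.2154, 0.2148]
eef_rot: [3.141, -0.0, 1.507]
force: [2.4, 0.1, 1.1]
grip_width: 0.0374
grip_force: 0.0
```

```bash
python3 -c "
from h import *
goal(.4651,.3293,.16,1.5099)"
```

```text
twist units -0.04 total dp units at goal yaw [2.92 1.03 1.37] force [2.4 0.1 1.1] t 4.5 grip 0.03742816418234207 0.0 [0.417  0.2154 0.2148]
```

{"name": "step_arm", "arguments": {
  "deltas": [
    {"dp":[0.73,0.26,0],"twist":-0.04},
    {"dp":[0.73,0.26,0],"twist":0},
    {"dp":[0.73,0.26,0],"twist":0},
    {"dp":[0.73,0.25,0.5],"twist":0},
    {"dp":[0,0,0.87],"twist":0},
    {"dp":[0,0,0],"twist":0},
    {"dp":[0,0,0],"twist":0}
  ]
}}

```text
time_s: 5.2
ee_pos: [0.4651, 0.3276, 0.1606]
eef_rot: [-3.141, 0.0, 1.51]
force: [-0.4, 0.3, 0.2]
grip_width: 0.0377
grip_force: 0.0
```

```bash
python3 - <<'E'
from h import *
goal(.4651,.3293,.092,1.5099)
for n,(a,b,c,d) in dict(scene=(150,260,290,400),top=(250,320,110,260)).items():
    p,_=ctrl.camera(n); cv2.imwrite(f'pics/{n}1.png',cv2.resize(p[a:b,c:d],None,fx=5,fy=5,interpolation=2)[:,:,::-1])
E
```

```text
twist units -0.0 total dp units at goal yaw [ 0.04 -0.    1.72] force [-0.4  0.3  0.2] t 5.2 grip 0.03768669728050093 0.0 [0.4651 0.3276 0.1606]
```

View pics/scene1.png

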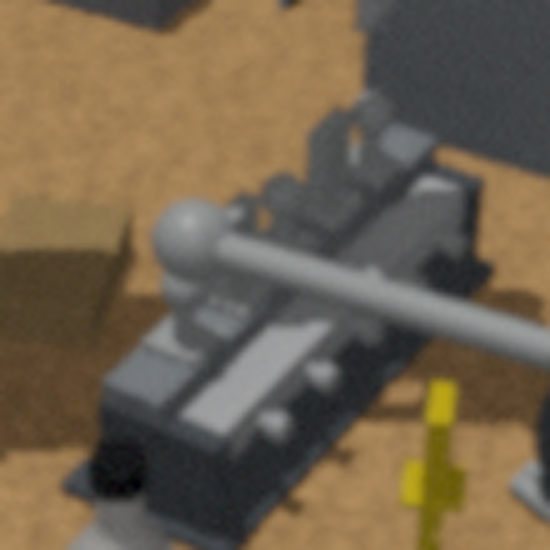

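The crop shows the blade at crop (325,160) and the lever ball at (190,235), but no fingers. I'll project the TCP into the whole view.

```bash
python3 - <<'E'
from h import *
print(proj('scene',[[.4651,.3276,.1606],[.4651,.3276,.24],[.4651,.3293,.135],[.4651,.3293,.085]]))
p,_=ctrl.camera('scene'); q=p.copy()
for u in proj('scene',[[.4651,.3276,.1606],[.4651,.3293,.135]]): cv2.circle(q,tuple(int(x) for x in u),1,(255,0,0),-1)
cv2.imwrite('pics/scene2.png',cv2.resize(q[60:260,250:450],(600,600),interpolation=2)[:,:,::-1])
E
```

```text
[[354.07507763 165.66233158]
 [355.25300081 137.71857179]
 [354.0110021  173.8856758 ]
 [353.3163332  189.91628785]]
```

View pics/scene2.png

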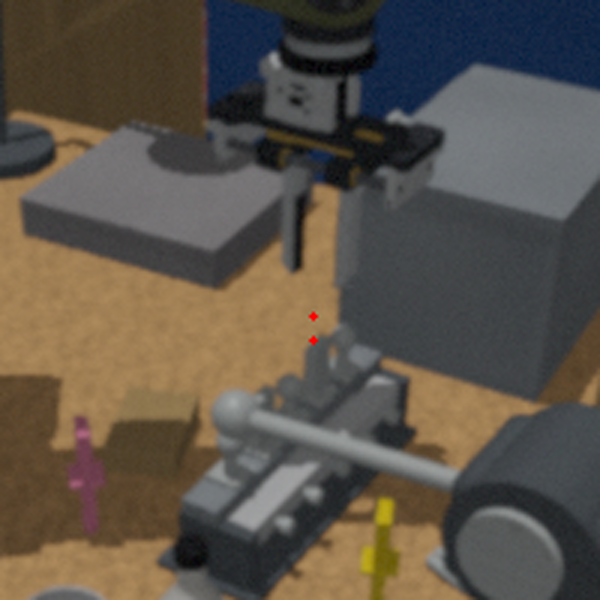

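```bash
python3 - <<'E'
from h import *
p,d=ctrl.camera('scene')
px=[(250+x/3,60+y/3) for x,y in [(292,200),(294,240),(295,262),(349,210),(347,250),(345,278)]]
print(world('scene',px,[d[int(v),int(u)] for u,v in px]).round(3)); o=ctrl.get_obs();print(o['ee_pos'],o['qpos'],o['joint_vel'])
v,u=np.mgrid[130:175,335:375]
W=world('scene',np.c_[u.ravel(),v.ravel()],d[130:175,335:375].ravel()); m=(np.hypot(W[:,0]-.465,W[:,1]-.328)<.05); W=W[m]
print(np.percentile(W[:,2],[0,1,5,20,50]),len(W)); k=(W[:,2]>.15)&(W[:,2]<.26);
for lo in np.arange(.14,.26,.01): 
    q=W[(W[:,2]>=lo)&(W[:,2]<lo+.01)]; print(round(lo,2),len(q),q.mean(0).round(3) if len(q) else '')
E
```

```text
[[0.446 0.321 0.268]
 [0.446 0.326 0.229]
 [0.448 0.325 0.21 ]
 [0.497 0.321 0.272]
 [0.5   0.313 0.241]
 [0.499 0.315 0.215]]
[0.46571939 0.32780264 0.16186484] [5.48996301e-01 3.45324256e-01 1.47268039e+00 1.55759083e-05
 1.32081110e+00 6.10467862e-01] [ 8.38317692e-04  5.32298426e-03  7.10690357e-03 -5.90396503e-04
 -4.77156951e-03  5.59607377e-06]
[0.11384353 0.11641279 0.12153973 0.20810813 0.23032115] 401
0.14 0 
0.15 0 
0.16 0 
0.17 0 
0.18 0 
0.19 0 
0.2 28 [0.456 0.323 0.206]
0.21 56 [0.47  0.323 0.215]
0.22 58 [0.469 0.323 0.225]
0.23 57 [0.468 0.323 0.235]
0.24 59 [0.471 0.324 0.245]
0.25 48 [0.472 0.323 0.255]
```

{"name": "step_arm", "arguments": {
  "deltas": [
    {"dp":[0.04,0,0.3],"twist":0},
    {"dp":[0,0,0.3],"twist":0},
    {"dp":[0,0,0.25],"twist":0},
    {"dp":[0,0,0],"twist":0},
    {"dp":[0,0,0],"twist":0}
  ]
}}

```text
time_s: 5.9
ee_pos: [0.4652, 0.3293, 0.1257]
eef_rot: [-3.141, 0.0, 1.51]
force: [-0.8, -0.7, -0.2]
grip_width: 0.0377
grip_force: 0.0
```

```bash
python3 - <<'E'
from h import *
p,d=ctrl.camera('scene'); o=ctrl.get_obs();print(o['ee_pos'],o['force'],o['time_s'])
v,u=np.mgrid[130:195,335:375]
W=world('scene',np.c_[u.ravel(),v.ravel()],d[130:195,335:375].ravel()); m=(np.hypot(W[:,0]-.465,W[:,1]-.328)<.05); W=W[m]
for lo in np.arange(.1,.26,.01): 
    q=W[(W[:,2]>=lo)&(W[:,2]<lo+.01)]; print(round(lo,2),len(q),q.mean(0).round(3) if len(q) else '')
cv2.imwrite('pics/scene3.png',cv2.resize(p[110:210,310:410],(600,600),interpolation=2)[:,:,::-1])
E
```

```text
[0.46531337 0.32944112 0.12608072] [-0.64392152  0.440521    0.14436882] 5.95
0.1 45 [0.471 0.327 0.105]
0.11 68 [0.472 0.337 0.116]
0.12 67 [0.47  0.324 0.124]
0.13 42 [0.469 0.328 0.133]
0.14 0 
0.15 0 
0.16 16 [0.455 0.324 0.167]
0.17 54 [0.465 0.325 0.175]
0.18 50 [0.471 0.324 0.185]
0.19 51 [0.467 0.324 0.195]
0.2 55 [0.468 0.324 0.205]
0.21 59 [0.467 0.324 0.215]
0.22 54 [0.472 0.324 0.225]
0.23 58 [0.468 0.325 0.235]
0.24 52 [0.471 0.325 0.245]
0.25 30 [0.459 0.323 0.254]
```

View pics/scene3.png

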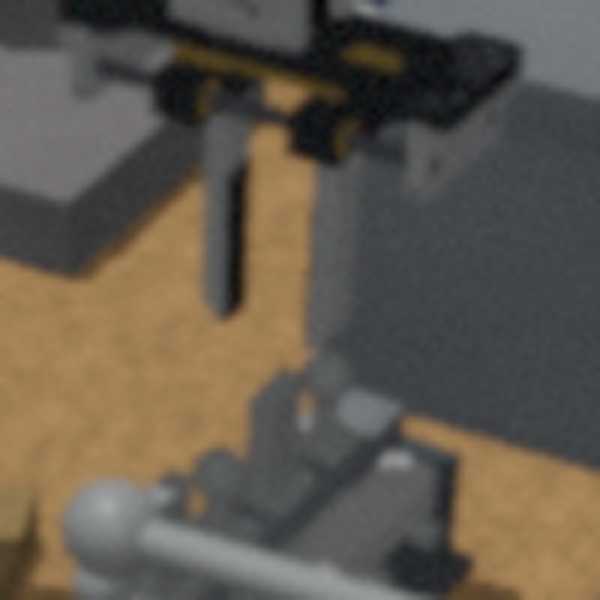

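The picture shows the fingertips about 40 mm above the reported TCP: 0.166 m against 0.126 m, and the same offset showed in two poses. The blade top still measures correctly at 0.135 m. I'll go by the picture and descend in guarded steps.

{"name": "step_arm", "arguments": {
  "deltas": [
    {"dp":[0,0,0.3],"twist":0},
    {"dp":[0,0,0.3],"twist":0},
    {"dp":[0,0,0.3],"twist":0},
    {"dp":[0,0,0.3],"twist":0},
    {"dp":[0,0,0],"twist":0},
    {"dp":[0,0,0],"twist":0}
  ]
}}

```text
time_s: 6.55
ee_pos: [0.4652, 0.3294, 0.0778]
eef_rot: [-3.141, 0.0, 1.51]
force: [-0.6, -0.4, 0.9]
grip_width: 0.0377
grip_force: 0.0
```

```bash
cat >> h.py <<'E'
def tips(x,y,lohi=(.07,.2),R=.04,save=None):
    p,d=ctrl.camera('scene'); o=ctrl.get_obs(); print(o['ee_pos'].round(4),o['force'].round(1),o['time_s'])
    c=proj('scene',[[x,y,.13]])[0].astype(int); a,b=max(c[1]-60,0),c[1]+50; l,r=c[0]-40,c[0]+40
    v,u=np.mgrid[a:b,l:r]; W=world('scene',np.c_[u.ravel(),v.ravel()],d[a:b,l:r].ravel()); W=W[np.hypot(W[:,0]-x,W[:,1]-y)<R]
    for lo in np.arange(*lohi,.01):
        q=W[(W[:,2]>=lo)&(W[:,2]<lo+.01)]; print(round(lo,2),len(q),np.percentile(q,[5,50,95],axis=0)[:,:2].T.round(3).tolist() if len(q) else '')
    if save: cv2.imwrite(save,cv2.resize(p[a:b,l:r],None,fx=5,fy=5,interpolation=2)[:,:,::-1])
E
python3 -c "
from h import *
tips(.465,.329,save='pics/scene4.png')"
```

```text
[0.4654 0.3295 0.0782] [-0.5 -0.1  0.4] 6.6
0.07 75 [[0.463, 0.482, 0.486], [0.303, 0.326, 0.359]]
0.08 88 [[0.462, 0.475, 0.483], [0.295, 0.323, 0.362]]
0.09 25 [[0.465, 0.472, 0.474], [0.314, 0.325, 0.341]]
0.1 24 [[0.464, 0.472, 0.474], [0.314, 0.318, 0.337]]
0.11 41 [[0.445, 0.472, 0.485], [0.316, 0.323, 0.342]]
0.12 67 [[0.442, 0.471, 0.496], [0.315, 0.321, 0.34]]
0.13 89 [[0.439, 0.469, 0.497], [0.316, 0.324, 0.339]]
0.14 45 [[0.436, 0.448, 0.497], [0.317, 0.323, 0.333]]
0.15 47 [[0.439, 0.486, 0.497], [0.317, 0.322, 0.337]]
0.16 55 [[0.438, 0.449, 0.498], [0.317, 0.322, 0.338]]
0.17 54 [[0.436, 0.448, 0.497], [0.318, 0.323, 0.337]]
0.18 57 [[0.437, 0.448, 0.498], [0.318, 0.323, 0.337]]
0.19 50 [[0.437, 0.447, 0.497], [0.317, 0.324, 0.338]]
```

View pics/scene4.png

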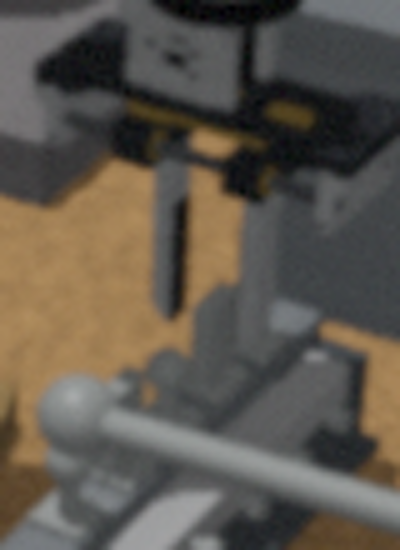

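The fingers straddle the blade, with the left finger at crop (170,310), the right at (260,350) and the blade at (215,330). The tips are at about 0.117 m, so I go 24 mm deeper and close.

{"name": "step_arm", "arguments": {
  "deltas": [
    {"dp":[0,0,0.2],"twist":0},
    {"dp":[0,0,0.2],"twist":0},
    {"dp":[0,0,0.2],"twist":0},
    {"dp":[0,0,0],"twist":0},
    {"dp":[0,0,0],"twist":0}
  ]
}}

```text
time_s: 7.1
ee_pos: [0.4652, 0.3293, 0.0538]
eef_rot: [-3.141, 0.0, 1.51]
force: [-0.4, -0.1, -0.1]
grip_width: 0.0378
grip_force: 0.0
```

{"name": "step_arm", "arguments": {
  "deltas": [
    {"dp":[0,0,0],"twist":0},
    {"dp":[0,0,0],"twist":0},
    {"dp":[0,0,0],"twist":0},
    {"dp":[0,0,0],"twist":0},
    {"dp":[0,0,0],"twist":0},
    {"dp":[0,0,0],"twist":0}
  ],
  "gripper": -1,
  "squeeze": 50
}}

```text
time_s: 7.7
ee_pos: [0.4654, 0.3294, 0.0542]
eef_rot: [3.141, -0.0, 1.51]
force: [-0.0, -0.5, 2.1]
grip_width: 0.0117
grip_force: 50.0
```

{"name": "step_arm", "arguments": {
  "deltas": [
    {"dp":[0,0,-0.1],"twist":0},
    {"dp":[0,0,-0.1],"twist":0},
    {"dp":[0,0,-0.1],"twist":0},
    {"dp":[0,0,-0.1],"twist":0},
    {"dp":[0,0,-0.1],"twist":0},
    {"dp":[0,0,-0.2],"twist":0},
    {"dp":[0,0,-0.4],"twist":0},
    {"dp":[0,0,-0.5],"twist":0},
    {"dp":[0,0,-0.6],"twist":0},
    {"dp":[0,0,-0.6],"twist":0},
    {"dp":[0,0,-0.55],"twist":0},
    {"dp":[0,0,0],"twist":0}
  ]
}}

```text
time_s: 8.9
ee_pos: [0.4659, 0.3302, 0.1916]
eef_rot: [3.137, -0.003, 1.51]
force: [-0.0, -0.6, -2.3]
grip_width: 0.0115
grip_force: 50.0
```

```bash
python3 - <<'E'
from h import *
goal(.38,.11,.184,1.5099)
tips(.465,.329,(.1,.28),save='pics/scene5.png')
E
```

```text
twist units 0.0 total dp units at goal yaw [-5.63 -1.81  0.19] force [-0.  -0.6 -2.3] t 8.9 grip 0.011468117765642029 49.999340772628784 [0.4659 0.3302 0.1916]
[0.4654 0.3298 0.1892] [ 0.4 -0.5 -1.1] 8.95
0.1 1 [[0.471, 0.471, 0.471], [0.367, 0.367, 0.367]]
0.11 15 [[0.465, 0.472, 0.478], [0.364, 0.366, 0.368]]
0.12 4 [[0.468, 0.469, 0.47], [0.301, 0.364, 0.367]]
0.13 0 
0.14 0 
0.15 2 [[0.465, 0.466, 0.467], [0.329, 0.329, 0.33]]
0.16 15 [[0.462, 0.469, 0.473], [0.324, 0.329, 0.33]]
0.17 26 [[0.461, 0.471, 0.473], [0.324, 0.329, 0.337]]
0.18 19 [[0.461, 0.468, 0.471], [0.324, 0.328, 0.336]]
0.19 17 [[0.461, 0.468, 0.473], [0.325, 0.328, 0.337]]
0.2 24 [[0.461, 0.467, 0.474], [0.325, 0.327, 0.334]]
0.21 19 [[0.457, 0.471, 0.482], [0.317, 0.32, 0.329]]
0.22 62 [[0.453, 0.473, 0.482], [0.316, 0.324, 0.342]]
0.23 33 [[0.454, 0.468, 0.479], [0.316, 0.319, 0.324]]
0.24 62 [[0.451, 0.472, 0.484], [0.316, 0.321, 0.333]]
0.25 64 [[0.451, 0.471, 0.484], [0.317, 0.322, 0.334]]
0.26 65 [[0.451, 0.472, 0.485], [0.317, 0.322, 0.337]]
0.27 68 [[0.451, 0.466, 0.485], [0.319, 0.323, 0.338]]
```

View pics/scene5.png

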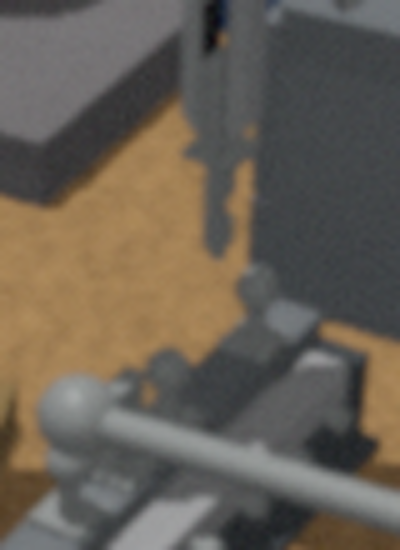

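The punch is out and upright at crop (215,200), with its nose at about 0.155 m. I carry it on the robot's side of the lever.

{"name": "step_arm", "arguments": {
  "deltas": [
    {"dp":[-0.7,-0.23,0],"twist":0},
    {"dp":[-0.7,-0.23,0],"twist":0},
    {"dp":[-0.7,-0.23,0],"twist":0},
    {"dp":[-0.7,-0.23,0],"twist":0},
    {"dp":[-0.7,-0.23,0],"twist":0},
    {"dp":[-0.7,-0.23,0],"twist":0},
    {"dp":[-0.7,-0.23,0],"twist":0},
    {"dp":[-0.7,-0.2,0],"twist":0},
    {"dp":[-0.8,0.05,0],"twist":0},
    {"dp":[-0.8,0.05,0],"twist":0},
    {"dp":[-0.8,0.05,0],"twist":0},
    {"dp":[-0.8,0.05,0],"twist":0}
  ]
}}

```text
time_s: 10.15
ee_pos: [0.3786, -0.0191, 0.1869]
eef_rot: [-3.14, -0.0, 1.51]
force: [1.0, -0.5, -2.2]
grip_width: 0.0119
grip_force: 50.0
```

```bash
python3 - <<'E'
from h import *
goal(.38,-.08,.19,1.5099)
goal(.5198,-.2626,.19,2.0185)
E
```

```text
twist units 0.0 total dp units at goal yaw [-1.52  0.13 -0.08] force [ 1.  -0.5 -2.2] t 10.15 grip 0.011934084375522305 50.00016510486603 [ 0.3786 -0.0191  0.1869]
twist units -7.28 total dp units at goal yaw [-7.02  0.55 -0.08] force [ 1.  -0.5 -2.2] t 10.15 grip 0.011934084375522305 50.00016510486603 [ 0.3786 -0.0191  0.1869]
```

{"name": "step_arm", "arguments": {
  "deltas": [
    {"dp":[-0.8,0.05,0],"twist":0},
    {"dp":[-0.8,0.05,0],"twist":-0.4},
    {"dp":[-0.4,0,0],"twist":-0.8},
    {"dp":[-0.4,0,0],"twist":-0.8},
    {"dp":[-0.4,0,0],"twist":-0.8},
    {"dp":[-0.2,0,0],"twist":-0.8},
    {"dp":[0,0,0],"twist":-0.8},
    {"dp":[0,0,0],"twist":-0.8},
    {"dp":[0,0,0],"twist":-0.8},
    {"dp":[0,0,0],"twist":-0.8},
    {"dp":[0,0,0],"twist":-0.48},
    {"dp":[0,0,0],"twist":0}
  ]
}}

```text
time_s: 11.35
ee_pos: [0.3812, -0.1377, 0.1869]
eef_rot: [-3.141, -0.002, 2.019]
force: [-0.8, -0.5, -1.9]
grip_width: 0.0119
grip_force: 50.0
```

```bash
python3 - <<'E'
from h import *
goal(.5198,-.2626,.19,2.0185)
E
```

```text
twist units 0.0 total dp units at goal yaw [-4.32  1.77 -0.08] force [-0.8 -0.5 -1.9] t 11.35 grip 0.011859846656183693 49.99893128871918 [ 0.3812 -0.1377  0.1869]
```

{"name": "step_arm", "arguments": {
  "deltas": [
    {"dp":[-0.54,0.22,0],"twist":0},
    {"dp":[-0.54,0.22,0],"twist":0},
    {"dp":[-0.54,0.22,0],"twist":0},
    {"dp":[-0.54,0.22,0],"twist":0},
    {"dp":[-0.54,0.22,0],"twist":0},
    {"dp":[-0.54,0.22,0],"twist":0},
    {"dp":[-0.54,0.22,0],"twist":0},
    {"dp":[-0.54,0.23,0],"twist":0},
    {"dp":[0,0,0],"twist":0},
    {"dp":[0,0,0],"twist":0},
    {"dp":[0,0,0],"twist":0}
  ]
}}

```text
time_s: 12.45
ee_pos: [0.5198, -0.2627, 0.1876]
eef_rot: [-3.141, -0.001, 2.018]
force: [0.2, -0.7, -2.2]
grip_width: 0.0115
grip_force: 50.0
```

```bash
python3 - <<'E'
from h import *
goal(.5198,-.2626,.058,2.0185)
tips(.52,-.2626,(.07,.26))
p,d=ctrl.camera('scene'); print(proj('scene',[[.52,-.2626,.084],[.52,-.2626,.155]]))
cv2.imwrite('pics/scene6.png',cv2.resize(p[250:430,150:330],(600,600),interpolation=2)[:,:,::-1])
E
```

```text
twist units -0.01 total dp units at goal yaw [0.   0.   3.24] force [ 0.2 -0.7 -2.2] t 12.45 grip 0.011474313332877031 49.99938368797302 [ 0.5198 -0.2627  0.1876]
[ 0.5198 -0.2627  0.1879] [-0.   0.2 -3. ] 12.5
0.07 102 [[0.511, 0.526, 0.542], [-0.276, -0.26, -0.246]]
0.08 156 [[0.508, 0.524, 0.54], [-0.278, -0.262, -0.247]]
0.09 0 
0.1 0 
0.11 0 
0.12 0 
0.13 0 
0.14 0 
0.15 7 [[0.521, 0.524, 0.525], [-0.265, -0.264, -0.261]]
0.16 36 [[0.52, 0.524, 0.53], [-0.268, -0.264, -0.254]]
0.17 41 [[0.519, 0.524, 0.529], [-0.267, -0.264, -0.254]]
0.18 23 [[0.519, 0.523, 0.525], [-0.268, -0.266, -0.26]]
0.19 31 [[0.519, 0.524, 0.528], [-0.268, -0.265, -0.26]]
0.2 4 [[0.523, 0.526, 0.528], [-0.266, -0.265, -0.263]]
0.21 124 [[0.513, 0.53, 0.537], [-0.277, -0.267, -0.246]]
0.22 41 [[0.518, 0.528, 0.533], [-0.275, -0.273, -0.267]]
0.23 96 [[0.512, 0.53, 0.54], [-0.276, -0.271, -0.253]]
0.24 111 [[0.512, 0.53, 0.541], [-0.277, -0.27, -0.251]]
0.25 117 [[0.512, 0.531, 0.54], [-0.277, -0.271, -0.251]]
[[229.69129667 363.52580322]
 [223.65509085 339.2259587 ]]
```

{"name": "step_arm", "arguments": {
  "deltas": [
    {"dp":[0,0,0.5],"twist":0},
    {"dp":[0,0,0.5],"twist":0},
    {"dp":[0,0,0.4],"twist":0},
    {"dp":[0,0,0.2],"twist":0},
    {"dp":[0,0,0.2],"twist":0},
    {"dp":[0,0,0.2],"twist":0},
    {"dp":[0,0,0],"twist":0}
  ]
}}

```text
time_s: 13.25
ee_pos: [0.52, -0.263, 0.1072]
eef_rot: [-3.141, -0.001, 2.018]
force: [-0.3, 1.0, -2.2]
grip_width: 0.0114
grip_force: 50.0
```

{"name": "step_arm", "arguments": {
  "deltas": [
    {"dp":[0,0,0.3],"twist":0},
    {"dp":[0,0,0.3],"twist":0},
    {"dp":[0,0,0.3],"twist":0},
    {"dp":[0,0,0.1],"twist":0},
    {"dp":[0,0,0.1],"twist":0},
    {"dp":[0,0,0],"twist":0}
  ]
}}

```text
time_s: 13.85
ee_pos: [0.5202, -0.2632, 0.0636]
eef_rot: [-3.141, -0.0, 2.018]
force: [-0.2, 0.1, -2.5]
grip_width: 0.0118
grip_force: 50.0
```

```bash
python3 - <<'E'
from h import *
tips(.52,-.2626,(.07,.16))
E
```

```text
[ 0.5204 -0.2633  0.064 ] [ 0.8 -0.1 -2.3] 13.9
0.07 64 [[0.524, 0.535, 0.543], [-0.277, -0.27, -0.25]]
0.08 82 [[0.518, 0.533, 0.541], [-0.278, -0.271, -0.249]]
0.09 99 [[0.514, 0.532, 0.539], [-0.278, -0.269, -0.25]]
0.1 46 [[0.516, 0.529, 0.538], [-0.276, -0.273, -0.264]]
0.11 75 [[0.513, 0.531, 0.541], [-0.277, -0.272, -0.253]]
0.12 85 [[0.513, 0.532, 0.542], [-0.277, -0.271, -0.252]]
0.13 87 [[0.512, 0.532, 0.541], [-0.277, -0.271, -0.252]]
0.14 128 [[0.512, 0.524, 0.539], [-0.276, -0.267, -0.255]]
0.15 70 [[0.511, 0.521, 0.541], [-0.277, -0.267, -0.251]]
```

Nearly seated; small steps until contact.

{"name": "step_arm", "arguments": {
  "deltas": [
    {"dp":[0,0,0.04],"twist":0},
    {"dp":[0,0,0.04],"twist":0},
    {"dp":[0,0,0.04],"twist":0},
    {"dp":[0,0,0],"twist":0}
  ]
}}

```text
time_s: 14.3
ee_pos: [0.5202, -0.2632, 0.0589]
eef_rot: [-3.141, -0.0, 2.018]
force: [0.5, 0.3, -2.6]
grip_width: 0.0115
grip_force: 50.0
```

{"name": "step_arm", "arguments": {
  "deltas": [
    {"dp":[0,0,0.03],"twist":0},
    {"dp":[0,0,0.03],"twist":0},
    {"dp":[0,0,0],"twist":0}
  ]
}}

```text
time_s: 14.6
ee_pos: [0.5205, -0.2634, 0.0581]
eef_rot: [3.141, 0.001, 2.018]
force: [-5.4, 2.9, 12.2]
grip_width: 0.0119
grip_force: 50.0
```

{"name": "step_arm", "arguments": {
  "deltas": [
    {"dp":[0,0,-0.02],"twist":0},
    {"dp":[0,0,0],"twist":0},
    {"dp":[0,0,0],"twist":0},
    {"dp":[0,0,0],"twist":0},
    {"dp":[0,0,-0.2],"twist":0},
    {"dp":[0,0,-0.5],"twist":0},
    {"dp":[0,0,-0.8],"twist":0},
    {"dp":[0,0,-0.8],"twist":0},
    {"dp":[0,0,-0.8],"twist":0},
    {"dp":[0,0,0],"twist":0}
  ],
  "gripper": -0.2
}}

```text
time_s: 15.6
ee_pos: [0.5218, -0.2641, 0.1867]
eef_rot: [3.137, 0.006, 2.018]
force: [0.7, -0.7, -0.1]
grip_width: 0.0377
grip_force: 0.0
```

```bash
python3 - <<'E'
from h import *
tips(.52,-.2626,(.07,.25))
goal(.3812,-.1377,.19,2.0185)
E
```

```text
[ 0.521  -0.2636  0.1839] [-0.5  0.5 -0.7] 15.65
0.07 58 [[0.522, 0.535, 0.543], [-0.277, -0.27, -0.241]]
0.08 161 [[0.512, 0.53, 0.541], [-0.279, -0.268, -0.245]]
0.09 69 [[0.518, 0.528, 0.538], [-0.276, -0.263, -0.246]]
0.1 43 [[0.523, 0.528, 0.533], [-0.276, -0.271, -0.25]]
0.11 48 [[0.523, 0.528, 0.532], [-0.276, -0.271, -0.248]]
0.12 41 [[0.523, 0.528, 0.532], [-0.276, -0.271, -0.251]]
0.13 102 [[0.516, 0.525, 0.532], [-0.275, -0.263, -0.249]]
0.14 22 [[0.519, 0.524, 0.531], [-0.273, -0.265, -0.256]]
0.15 0 
0.16 0 
0.17 0 
0.18 0 
0.19 0 
0.2 0 
0.21 0 
0.22 28 [[0.504, 0.508, 0.547], [-0.281, -0.27, -0.26]]
0.23 82 [[0.501, 0.509, 0.553], [-0.283, -0.27, -0.253]]
0.24 110 [[0.502, 0.51, 0.554], [-0.284, -0.264, -0.245]]
twist units -0.01 total dp units at goal yaw [ 4.35 -1.79 -0.15] force [-0.5  0.5 -0.7] t 15.65 grip 0.03753092358754836 0.0 [ 0.521  -0.2636  0.1839]
```

Seated: the top is at about 0.139 m, as expected. Next is the second punch.

{"name": "step_arm", "arguments": {
  "deltas": [
    {"dp":[0.72,-0.3,0],"twist":0},
    {"dp":[0.72,-0.3,0],"twist":0},
    {"dp":[0.72,-0.3,0],"twist":0},
    {"dp":[0.72,-0.3,0],"twist":0},
    {"dp":[0.72,-0.3,0],"twist":0},
    {"dp":[0.72,-0.3,0],"twist":0},
    {"dp":[0,0,0],"twist":1},
    {"dp":[0,0,0],"twist":1},
    {"dp":[0,0,0],"twist":1},
    {"dp":[0,0,0],"twist":1},
    {"dp":[0,0,0],"twist":1},
    {"dp":[0,0,0],"twist":1}
  ]
}}

```text
time_s: 16.85
ee_pos: [0.3802, -0.1383, 0.1806]
eef_rot: [-3.14, -0.001, 1.596]
force: [0.4, 0.5, -0.5]
grip_width: 0.0373
grip_force: 0.0
```

```bash
python3 - <<'E'
from h import *
goal(.38,.11,.186,1.5099)
E
```

```text
twist units 1.24 total dp units at goal yaw [ 6.2  -0.38 -0.13] force [ 0.4  0.5 -0.5] t 16.85 grip 0.037310903168064624 0.0 [ 0.3802 -0.1383  0.1806]
```

{"name": "step_arm", "arguments": {
  "deltas": [
    {"dp":[0,0,0],"twist":0.62},
    {"dp":[0,0,0],"twist":0.62},
    {"dp":[0.89,-0.05,0],"twist":0},
    {"dp":[0.89,-0.05,0],"twist":0},
    {"dp":[0.89,-0.05,0],"twist":0},
    {"dp":[0.89,-0.05,0],"twist":0},
    {"dp":[0.89,-0.05,0],"twist":0},
    {"dp":[0.89,-0.06,0],"twist":0},
    {"dp":[0.89,-0.06,0],"twist":0},
    {"dp":[0.66,0.36,0],"twist":0},
    {"dp":[0.66,0.36,0],"twist":0},
    {"dp":[0.66,0.36,0],"twist":0}
  ]
}}

```text
time_s: 18.05
ee_pos: [0.428, 0.1888, 0.1806]
eef_rot: [-3.14, 0.001, 1.513]
force: [0.5, -0.4, 0.5]
grip_width: 0.0375
grip_force: 0.0
```

{"name": "step_arm", "arguments": {
  "deltas": [
    {"dp":[0.66,0.36,0],"twist":0},
    {"dp":[0.66,0.36,0],"twist":0},
    {"dp":[0,0,0],"twist":0},
    {"dp":[0,0,0],"twist":0},
    {"dp":[0,0,0],"twist":0}
  ]
}}

```text
time_s: 18.55
ee_pos: [0.4594, 0.238, 0.1811]
eef_rot: [-3.141, 0.0, 1.512]
force: [0.3, 0.2, 0.1]
grip_width: 0.0377
grip_force: 0.0
```

```bash
python3 - <<'E'
from h import *
goal(.4595,.2375,.078,1.5099)
tips(.4595,.2375,(.09,.26),.035)
E
```

```text
twist units 0.03 total dp units at goal yaw [-0.01  0.    2.58] force [0.3 0.2 0.1] t 18.55 grip 0.037650563922898395 0.0 [0.4594 0.238  0.1811]
[0.4595 0.238  0.1814] [-0.1  0.2  0.5] 18.6
0.09 22 [[0.459, 0.469, 0.471], [0.224, 0.227, 0.239]]
0.1 5 [[0.465, 0.468, 0.47], [0.223, 0.224, 0.229]]
0.11 5 [[0.469, 0.47, 0.471], [0.241, 0.247, 0.249]]
0.12 15 [[0.469, 0.47, 0.471], [0.233, 0.243, 0.252]]
0.13 32 [[0.459, 0.467, 0.471], [0.233, 0.243, 0.251]]
0.14 0 
0.15 0 
0.16 0 
0.17 0 
0.18 0 
0.19 0 
0.2 0 
0.21 4 [[0.44, 0.442, 0.473], [0.23, 0.238, 0.248]]
0.22 33 [[0.436, 0.443, 0.486], [0.226, 0.231, 0.244]]
0.23 64 [[0.433, 0.478, 0.491], [0.227, 0.232, 0.244]]
0.24 62 [[0.436, 0.481, 0.492], [0.226, 0.232, 0.246]]
0.25 61 [[0.433, 0.444, 0.492], [0.227, 0.233, 0.243]]
```

{"name": "step_arm", "arguments": {
  "deltas": [
    {"dp":[0,0,0.5],"twist":0},
    {"dp":[0,0,0.5],"twist":0},
    {"dp":[0,0,0.5],"twist":0},
    {"dp":[0,0,0.4],"twist":0},
    {"dp":[0,0,0.4],"twist":0},
    {"dp":[0,0,0.3],"twist":0},
    {"dp":[0,0,0],"twist":0}
  ]
}}

```text
time_s: 19.3
ee_pos: [0.4592, 0.238, 0.0764]
eef_rot: [-3.14, 0.001, 1.512]
force: [-0.9, 0.2, 0.5]
grip_width: 0.0376
grip_force: 0.0
```

{"name": "step_arm", "arguments": {
  "deltas": [
    {"dp":[0,0,0.2],"twist":0},
    {"dp":[0,0,0.2],"twist":0},
    {"dp":[0,0,0.2],"twist":0},
    {"dp":[0,0,0],"twist":0},
    {"dp":[0,0,0],"twist":0}
  ]
}}

```text
time_s: 19.8
ee_pos: [0.4599, 0.2387, 0.0535]
eef_rot: [-3.141, 0.0, 1.513]
force: [0.0, -0.3, -0.3]
grip_width: 0.0378
grip_force: 0.0
```

{"name": "step_arm", "arguments": {
  "deltas": [
    {"dp":[0,0,0],"twist":0},
    {"dp":[0,0,0],"twist":0},
    {"dp":[0,0,0],"twist":0},
    {"dp":[0,0,0],"twist":0},
    {"dp":[0,0,0],"twist":0},
    {"dp":[0,0,0],"twist":0}
  ],
  "gripper": -1,
  "squeeze": 50
}}

```text
time_s: 20.4
ee_pos: [0.46, 0.2387, 0.0537]
eef_rot: [3.141, -0.0, 1.513]
force: [0.9, 0.2, 2.1]
grip_width: 0.0117
grip_force: 50.0
```

{"name": "step_arm", "arguments": {
  "deltas": [
    {"dp":[0,0,-0.1],"twist":0},
    {"dp":[0,0,-0.1],"twist":0},
    {"dp":[0,0,-0.1],"twist":0},
    {"dp":[0,0,-0.1],"twist":0},
    {"dp":[0,0,-0.1],"twist":0},
    {"dp":[0,0,-0.2],"twist":0},
    {"dp":[0,0,-0.4],"twist":0},
    {"dp":[0,0,-0.5],"twist":0},
    {"dp":[0,0,-0.6],"twist":0},
    {"dp":[0,0,-0.6],"twist":0},
    {"dp":[0,0,-0.55],"twist":0},
    {"dp":[0,0,0],"twist":0}
  ]
}}

```text
time_s: 21.6
ee_pos: [0.461, 0.2393, 0.1911]
eef_rot: [3.137, -0.003, 1.513]
force: [-0.1, -0.0, -2.1]
grip_width: 0.0117
grip_force: 50.0
```

```bash
python3 - <<'E'
from h import *
goal(.38,.11,.187,1.5099)
tips(.4595,.2375,(.09,.26),.025)
E
```

```text
twist units 0.04 total dp units at goal yaw [-3.35 -1.83  0.1 ] force [-0.1 -0.  -2.1] t 21.6 grip 0.011712094290496994 49.999505281448364 [0.461  0.2393 0.1911]
[0.4604 0.239  0.1888] [-0.4 -0.3 -1.9] 21.65
0.09 0 
0.1 0 
0.11 0 
0.12 0 
0.13 0 
0.14 0 
0.15 4 [[0.462, 0.466, 0.469], [0.237, 0.238, 0.24]]
0.16 18 [[0.46, 0.467, 0.47], [0.235, 0.237, 0.241]]
0.17 26 [[0.46, 0.466, 0.471], [0.235, 0.237, 0.246]]
0.18 17 [[0.461, 0.465, 0.47], [0.233, 0.237, 0.245]]
0.19 17 [[0.46, 0.466, 0.469], [0.233, 0.237, 0.245]]
0.2 19 [[0.459, 0.465, 0.469], [0.233, 0.236, 0.245]]
0.21 19 [[0.452, 0.468, 0.477], [0.225, 0.229, 0.244]]
0.22 58 [[0.453, 0.469, 0.477], [0.225, 0.232, 0.251]]
0.23 40 [[0.45, 0.464, 0.478], [0.224, 0.229, 0.234]]
0.24 63 [[0.447, 0.468, 0.48], [0.225, 0.231, 0.244]]
0.25 66 [[0.446, 0.467, 0.48], [0.226, 0.231, 0.244]]
```

{"name": "step_arm", "arguments": {
  "deltas": [
    {"dp":[-0.67,-0.37,0],"twist":0},
    {"dp":[-0.67,-0.37,0],"twist":0},
    {"dp":[-0.67,-0.37,0],"twist":0},
    {"dp":[-0.67,-0.37,0],"twist":0},
    {"dp":[-0.67,-0.37,0],"twist":0},
    {"dp":[-0.8,0.05,0],"twist":0},
    {"dp":[-0.8,0.05,0],"twist":0},
    {"dp":[-0.8,0.05,0],"twist":0},
    {"dp":[-0.8,0.05,0],"twist":0},
    {"dp":[-0.8,0.05,0],"twist":0},
    {"dp":[-0.8,0.05,0],"twist":0}
  ]
}}

```text
time_s: 22.75
ee_pos: [0.3783, -0.0843, 0.1865]
eef_rot: [-3.14, -0.0, 1.513]
force: [0.8, 0.7, -0.7]
grip_width: 0.0115
grip_force: 50.0
```

{"name": "step_arm", "arguments": {
  "deltas": [
    {"dp":[0,0,0],"twist":-0.8},
    {"dp":[0,0,0],"twist":-0.8},
    {"dp":[0,0,0],"twist":-0.8},
    {"dp":[0,0,0],"twist":-0.8},
    {"dp":[0,0,0],"twist":-0.8},
    {"dp":[0,0,0],"twist":-0.8},
    {"dp":[0,0,0],"twist":-0.8},
    {"dp":[0,0,0],"twist":-0.8},
    {"dp":[0,0,0],"twist":-0.8},
    {"dp":[0,0,0],"twist":0}
  ]
}}

```text
time_s: 23.75
ee_pos: [0.3786, -0.083, 0.1865]
eef_rot: [-3.14, -0.001, 2.016]
force: [0.2, 0.1, -1.7]
grip_width: 0.0118
grip_force: 50.0
```

```bash
python3 - <<'E'
from h import *
goal(.4958,-.2125,.187,2.0185)
E
```

```text
twist units -0.03 total dp units at goal yaw [-4.19  1.24 -0.01] force [ 0.2  0.1 -1.7] t 23.75 grip 0.011819675867271435 49.9990439414978 [ 0.3786 -0.083   0.1865]
```

{"name": "step_arm", "arguments": {
  "deltas": [
    {"dp":[-0.6,0.18,0],"twist":-0.03},
    {"dp":[-0.6,0.18,0],"twist":0},
    {"dp":[-0.6,0.18,0],"twist":0},
    {"dp":[-0.6,0.18,0],"twist":0},
    {"dp":[-0.6,0.18,0],"twist":0},
    {"dp":[-0.6,0.17,0],"twist":0},
    {"dp":[-0.59,0.17,0],"twist":0},
    {"dp":[0,0,0],"twist":0},
    {"dp":[0,0,0],"twist":0},
    {"dp":[0,0,0],"twist":0}
  ]
}}

```text
time_s: 24.75
ee_pos: [0.4956, -0.2123, 0.1872]
eef_rot: [-3.141, -0.001, 2.017]
force: [-0.8, 0.7, -1.5]
grip_width: 0.0118
grip_force: 50.0
```

```bash
python3 - <<'E'
from h import *
goal(.4958,-.2125,.058,2.0185)
tips(.4958,-.2125,(.07,.23),.03)
E
```

```text
twist units -0.02 total dp units at goal yaw [-0.01  0.    3.23] force [-0.8  0.7 -1.5] t 24.75 grip 0.011772225765128166 49.99957323074341 [ 0.4956 -0.2123  0.1872]
[ 0.4957 -0.2124  0.1874] [-0.5  0.3 -1.7] 24.8
0.07 91 [[0.486, 0.504, 0.517], [-0.225, -0.208, -0.198]]
0.08 107 [[0.483, 0.503, 0.515], [-0.225, -0.209, -0.197]]
0.09 0 
0.1 0 
0.11 0 
0.12 0 
0.13 0 
0.14 0 
0.15 10 [[0.494, 0.5, 0.502], [-0.215, -0.214, -0.211]]
0.16 29 [[0.494, 0.501, 0.504], [-0.218, -0.215, -0.205]]
0.17 45 [[0.495, 0.5, 0.504], [-0.218, -0.215, -0.204]]
0.18 23 [[0.494, 0.499, 0.501], [-0.218, -0.217, -0.21]]
0.19 32 [[0.495, 0.5, 0.505], [-0.219, -0.215, -0.209]]
0.2 9 [[0.494, 0.498, 0.504], [-0.219, -0.216, -0.212]]
0.21 109 [[0.489, 0.506, 0.514], [-0.229, -0.219, -0.196]]
0.22 50 [[0.492, 0.505, 0.511], [-0.226, -0.222, -0.214]]
```

{"name": "step_arm", "arguments": {
  "deltas": [
    {"dp":[0.04,0,0.5],"twist":0},
    {"dp":[0,0,0.5],"twist":0},
    {"dp":[0,0,0.4],"twist":0},
    {"dp":[0,0,0.2],"twist":0},
    {"dp":[0,0,0.2],"twist":0},
    {"dp":[0,0,0.2],"twist":0},
    {"dp":[0,0,0],"twist":0}
  ]
}}

```text
time_s: 25.5
ee_pos: [0.4951, -0.2113, 0.1069]
eef_rot: [-3.141, -0.001, 2.017]
force: [0.0, 0.3, -1.2]
grip_width: 0.0118
grip_force: 50.0
```

{"name": "step_arm", "arguments": {
  "deltas": [
    {"dp":[0,0,0.3],"twist":0},
    {"dp":[0,0,0.3],"twist":0},
    {"dp":[0,0,0.3],"twist":0},
    {"dp":[0,0,0.1],"twist":0},
    {"dp":[0,0,0.1],"twist":0},
    {"dp":[0,0,0],"twist":0}
  ]
}}

```text
time_s: 26.1
ee_pos: [0.4954, -0.2115, 0.0632]
eef_rot: [-3.141, -0.0, 2.017]
force: [0.7, -0.5, -0.7]
grip_width: 0.0114
grip_force: 50.0
```

{"name": "step_arm", "arguments": {
  "deltas": [
    {"dp":[0,0,0.04],"twist":0},
    {"dp":[0,0,0.04],"twist":0},
    {"dp":[0,0,0.04],"twist":0},
    {"dp":[0,0,0.03],"twist":0},
    {"dp":[0,0,0],"twist":0}
  ]
}}

```text
time_s: 26.6
ee_pos: [0.4956, -0.2116, 0.0578]
eef_rot: [3.141, 0.0, 2.017]
force: [-0.7, -0.0, 1.2]
grip_width: 0.0117
grip_force: 50.0
```

{"name": "step_arm", "arguments": {
  "deltas": [
    {"dp":[0,0,0.02],"twist":0},
    {"dp":[0,0,0],"twist":0}
  ]
}}

```text
time_s: 26.8
ee_pos: [0.4956, -0.2116, 0.0577]
eef_rot: [3.141, 0.001, 2.017]
force: [-5.2, 1.8, 10.8]
grip_width: 0.0118
grip_force: 50.0
```

{"name": "step_arm", "arguments": {
  "deltas": [
    {"dp":[0,0,-0.01],"twist":0},
    {"dp":[0,0,0],"twist":0},
    {"dp":[0,0,0],"twist":0},
    {"dp":[0,0,0],"twist":0},
    {"dp":[0,0,-0.2],"twist":0},
    {"dp":[0,0,-0.5],"twist":0},
    {"dp":[0,0,-0.8],"twist":0},
    {"dp":[0,0,-0.8],"twist":0},
    {"dp":[0,0,-0.8],"twist":0},
    {"dp":[0.6,-0.6,-0.5],"twist":0},
    {"dp":[0.6,-0.9,0],"twist":0},
    {"dp":[0,0,0],"twist":0}
  ],
  "gripper": -0.2
}}

```text
time_s: 28.0
ee_pos: [0.4177, -0.1934, 0.2022]
eef_rot: [3.141, 0.001, 2.017]
force: [0.3, 0.4, -0.4]
grip_width: 0.0376
grip_force: 0.0
```

```bash
python3 - <<'E'
from h import *
tips(.4958,-.2125,(.07,.2),.03)
tips(.5198,-.2626,(.07,.2),.03)
p,d=ctrl.camera('scene'); t,_=ctrl.camera('top')
a=cv2.resize(p[310:450,180:300],(514,600),interpolation=2); b=cv2.resize(p[160:280,300:395],(286,361),interpolation=2)
o=np.zeros((600,800,3),np.uint8); o[:,:514]=a; o[:361,514:]=b
c=cv2.resize(t[130:330,110:320],(250,238),interpolation=2); o[361:599,514:764]=c
cv2.imwrite('pics/final.png',o[:,:,::-1])
E
```

```text
[ 0.4195 -0.194   0.2023] [1.1 0.5 0.8] 28.05
0.07 49 [[0.502, 0.511, 0.517], [-0.226, -0.22, -0.196]]
0.08 132 [[0.488, 0.507, 0.516], [-0.225, -0.213, -0.194]]
0.09 45 [[0.498, 0.504, 0.508], [-0.226, -0.219, -0.197]]
0.1 39 [[0.498, 0.503, 0.507], [-0.226, -0.221, -0.198]]
0.11 43 [[0.498, 0.503, 0.508], [-0.226, -0.221, -0.2]]
0.12 38 [[0.498, 0.503, 0.508], [-0.225, -0.22, -0.2]]
0.13 110 [[0.491, 0.499, 0.507], [-0.225, -0.213, -0.198]]
0.14 8 [[0.493, 0.499, 0.504], [-0.224, -0.215, -0.199]]
0.15 0 
0.16 0 
0.17 0 
0.18 0 
0.19 0 
[ 0.4206 -0.1942  0.2022] [ 0.3 -0.3 -0.1] 28.1
0.07 56 [[0.525, 0.535, 0.542], [-0.277, -0.271, -0.249]]
0.08 160 [[0.513, 0.531, 0.541], [-0.279, -0.268, -0.246]]
0.09 67 [[0.519, 0.528, 0.535], [-0.276, -0.267, -0.247]]
0.1 39 [[0.523, 0.528, 0.533], [-0.276, -0.271, -0.249]]
0.11 43 [[0.523, 0.528, 0.533], [-0.276, -0.271, -0.25]]
0.12 48 [[0.523, 0.528, 0.532], [-0.275, -0.27, -0.251]]
0.13 108 [[0.516, 0.524, 0.532], [-0.274, -0.263, -0.25]]
0.14 12 [[0.522, 0.526, 0.53], [-0.273, -0.265, -0.261]]
0.15 0 
0.16 0 
0.17 0 
0.18 0 
0.19 0
```

View pics/final.png

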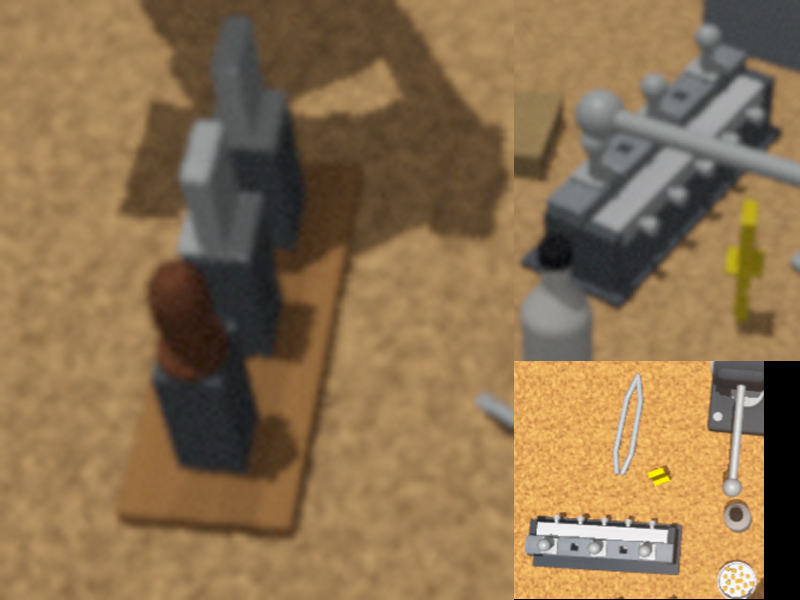

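Both flat-headed punches sit upright in the tubes with collars on the rims (px 240,100 and 205,190). The three round-headed ones are still in the rail, and the lever, bottle, tin and yellow look-alike are unmoved.

```bash
python3 -c "
from station import ctrl
print(ctrl.hand_in())"
```

```text
the job is handed in; nothing more can be done
None
```

Both flat-headed punches now stand nose down in the two empty tubes, collars on the rims. The round-headed punches are still in the rail, and the lever, bottle, tin and yellow look-alike look unmoved in the last pictures. I handed the job in at about 28 s; the fingertips sit about 40 mm above the reported TCP, so I set the heights from the pictures.

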